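# Open the terminal cover on the back of a tachograph head

## Task

Open the terminal compartment on the back of the round tachograph head that is clamped face down in its cradle: press the snap tab in with a fingertip and, keeping it in as you start, push the cover forward by its upright lip until it is right out of its guides and the terminals lie open. Only press and push: do not lift or carry the cover, leave it lying flat on the back of the head, and do not disturb the other things on the bench.

Things in the scene. Friction and masses are not known exactly. Their poses are not given: they have to be found in the camera images.
- head: round grey tachograph head, 150 mm across, fixed face down on a square 180 mm cradle. Origin on the bench at the cradle's centre; the flat back is 95 mm up. +x is the way the cover slides off; along x: snap tab, cover (-44 to +2 mm), bare back (+2 to +75). Guides 9 mm high, overhanging the cover's edges (56 mm clear between), x -45 to 0; closed rear ends at x -49 to -45 leave 48 mm for fingers.
- tab (a joint): travel of the snap tab, straight down, m: 0 out (catch engaged), 0.007 fully in. Sprung, 3 N to start, 7 N fully in; springs back when let go. Its catch nose stands 4 mm up in a window of the cover. The cover is free with the tab in 5 mm or more; keep it in over the cover's first 5 mm of travel, after which the cover rides over the nose and cannot catch again.
- tab_pad (a point): centre of the top of the tab's ribbed grey press pad, 24 mm along the head's x and 36 mm across, at head x = -59 mm. It stands 10 mm above the head's back when out, 3 mm fully in, and moves with the tab. The pad's edge is 3 mm short of the cover's lip: a fingertip pressing the pad can slide forward on it and meet the lip.
- cover: black plastic terminal cover, loose in the guides: ribbed plate 46 mm along x, 64 mm across, 5 mm thick, about 45 g. Origin at the centre of its underside; seated at head x = -21 mm, 95 mm above the bench, axes as the head's. A push lip, 4 mm thick, 50 mm wide, its top 15 mm above the underside, stands along its rear (-x) edge.
- cover_tail (a point): middle of the rear (-x) face of the cover's push lip, 9 mm above the cover's underside. Seated it is at head x = -44 mm; the cover is out of its guides once this point has passed the point guide_end.
- guide_end (a point): centre point between the front ends of the two guides, on the flat back of the head (head x = 0)
- sleeve: orange rubber sensor sleeve, a tube 38 mm across and 60 mm tall, standing; origin at the centre of its foot
- sensor: steel and brass motion sensor 85 mm tall, standing on a 42 mm plastic foot; origin at the centre of the foot
- socket: chrome hex socket 27 mm across, 36 mm tall, standing; origin at the centre of its foot
- roll: white printer paper roll 52 mm across, 57 mm tall, standing; origin at the centre of its foot
- driver: black-handled screwdriver 180 mm long, lying; origin under its middle
- pot: glass jar with an aluminium cap, 44 mm across, 50 mm tall; origin at the centre of its foot
- hexkey: steel hex key 90 by 30 mm, 6 mm thick, lying flat; origin near its middle, at the bench
Not all that is in view belongs to the job. Of the things shaped like the cover, the black one is meant.

How it is judged:
By the outcome, as a careful person would: the job done as asked, in the order asked, and still so for the second after the job is handed in, with the robot touching nothing.
It also fails if it takes over 32 s, if anything falls off the work surface, if the arm or the gripper's body presses on something with over 40 N, if the wrist force passes 120 N, or if a joint passes its speed limit or range.

## Robot

A 6-joint arm with a two-finger parallel gripper is mounted at the origin on the work surface. World frame = base frame: x ahead of the robot, y to its left, z up, the work surface at z = 0. Lengths are in mm, angles in rad, forces in N, time in s.
With the tool pointing down it reaches from about 325 to 775 mm from the base axis. Payload 5.5 kg.
Tool frame: the origin (TCP) lies at the very end of the fingers, on their centre line; the grasp point (between the pads) lies behind it (r.grip_point_offset is the z of the grasp point in the tool frame, in mm); z points along the fingers, x is the direction in which the jaws open and shut, and the axes are right-handed (so a half turn about z gives the same grasp; the last joint's range is limited). The gripper opens to 88 mm and grips with 3 to 60 N. Pads are 20 mm wide; open, the fingers measure 115 mm over their backs; the gripper's body (75 mm by 178 mm) begins 61 mm behind the grasp point.
Start: joints at [-1.336, 0.091, 1.231, -0, 1.82, -0.057], TCP at [172.605, -574.651, 183.531] pointing down, gripper open.
Joint ranges: [-2.87, 2.87], [-0.86, 2.18], [0.17, 2.46], [-1.51, 4.65], [0.06, 2.69], [-2.65, 2.65]. Speed limits (rad/s): [2.57, 2.57, 3.01, 3.14, 3.14, 3.14].

## Interface

Orientations are given as a unit quaternion [w, x, y, z].
In Python, from bench import r gives the robot as it stands.
- The arm moves only by the tool carry_out, never from a script. Its argument "commands" is a list of rows, each a list of 7 numbers: the finger opening in m, from 0 to 0.0878, then the shift along the tool's x, y, z in m, then the turn, a rotation vector about the tool's x, y, z in degrees. A call has exactly 10 rows; each row is the pose to reach, as a shift and turn from the pose commanded when the call began, along the tool's axes at that moment; what a row does not reach only later rows make up. A row lasts 1/10 s, in which the tool goes at most 50 mm and 8.59 degrees, less where a joint would pass 70% of its speed; a pose out of reach is approached as far as the arm can. A call with a gripper value outside its range is refused whole. The fingers move at their own pace and stop on an object; "squeeze" is the grip in N (left out, the last holds). Time passes only in rows, so rows that repeat a pose let the fingers close, or fill a call up. It gives the time, the measured TCP pose, the force and the opening at its end, in the units of the state.
- r.get_state(): the state, without advancing time (a new reading comes with each control period).
- r.capture(name): name is "scene" or "top" or "wrist"; returns the picture (480x640x3 uint8, blue, green, red); there is no depth.
- r.camera_info(name): a dict with "mtx" (3x3 intrinsics, pixels), "extrinsics" (4x4, takes a point from world to camera coordinates). Camera axes: x right, y up, looking along -z (the intrinsics and any distortion apply to the point x, -y, -z); pixel columns grow to the right and rows downward; lengths in mm; the calibration is good to about 2 mm. The wrist camera is an equidistant fisheye: a pixel r from the principal point sees the ray r / f radians off the axis. A picture is of the moment at which its call begins: read the wrist's pose just before it. camera_info takes no time and is no camera call; for the wrist camera it gives the pose at the moment of the call.
- r.finish_job(): hands the job in, once; it reports no verdict.
Trained networks look in the newest picture that a camera, given by its name, has taken for a name from the list of things; names that differ only in an ending like _2 or _b are one class to them, and where a whole thing is asked for, a point or a joint stands for the part that bears it (a point fixed in the world has none). Each returns a list of dicts, best first, with "conf" (0 to 1); they miss things now and then, are a little off and sometimes report something else, mostly with a low value. They report only what shows in the picture. A call takes as long as a camera call. They do not tell look-alikes from the thing itself.
- r.recognise(camera, target): "location" ([column, row] in pixels, amid what is visible of it).
- r.pinpoint(camera, target): "location" ([column, row] in pixels: a listed point, or the origin of a listed thing).
The state is a dict: "time_s": time; "joints": joint angles; "joint_velocities": joint speeds; "joint_efforts": joint torques, N m; "tcp_pos": TCP position; "eef_rot": TCP orientation; "wrist_force": force on the tool from outside, world axes, zero at the start; "torque": the same for the moment, N m; "width": finger opening in mm.
Only numpy, scipy, OpenCV 4.12 (cv2) and the standard library are available. Lean on these libraries where they do the work, as an engineer would, in place of code of your own. Each camera call takes 0.05 s, during which the arm holds its last target.

## Working session

There is one attempt and no reset: what is moved stays moved. The work goes in short steps, Python scripts to look and compute and a tool call to move; the robot and the scene stay as the last step left them, time stands still between calls to the robot, and variables do not carry over. Pictures are saved under pics/ and viewed, and the job is handed in when it is done.

Besides the shell and the picture viewer there is one more tool, called after "Call:" by a JSON object that holds its "name" and its "arguments". carry_out: Moves the arm, as the interface text tells. Its arguments: {"type":"object","properties":{"commands":{"type":"array"},"squeeze":{"type":"number"}},"required":["commands"]}

```bash
ls; mkdir -p pics
python3 - <<'E'
from bench import r
import cv2
s=r.get_state();print(s)
for n in("scene","top"):
    cv2.imwrite(f"pics/{n}0.png",r.capture(n))
    print(n,r.camera_info(n))
    for t in("head","tab_pad","cover","cover_tail","guide_end"):
        print(t,[(d["conf"],d["location"]) for d in r.pinpoint(n,t)][:4])
print(r.grip_point_offset)
E
```

```text
pics
{'time_s': 0.0, 'joints': array([-1.33568000e+00,  9.18350710e-02,  1.23190188e+00, -3.19254176e-05,
        1.81982333e+00, -5.66816896e-02]), 'joint_velocities': array([ 0.00036537,  0.00189486, -0.00048534, -0.00121525,  0.00152655,
        0.00027246]), 'joint_efforts': array([ 4.22177418e-04, -4.46449220e+01, -4.06447291e+01,  6.96787680e-02,
        2.92226166e-02, -1.51631098e-04]), 'tcp_pos': array([ 172.51069899, -574.2561215 ,  182.4121919 ]), 'eef_rot': array([-6.19039214e-04,  8.02392032e-01, -5.96796497e-01, -7.64801557e-04]), 'wrist_force': array([-0.65279955,  0.12530199,  0.71733987]), 'torque': array([ 0.01888826,  0.0267396 , -0.00587493]), 'width': 87.43188371365079}
scene {'mtx': array([[568.14007826,   0.        , 319.20361139],
       [  0.        , 568.14007826, 242.50821842],
       [  0.        ,   0.        ,   1.        ]]), 'extrinsics': array([[ 8.05339834e-01,  5.92746687e-01, -8.89479090e-03,
        -4.66581883e+02],
       [-3.22519583e-01,  4.50684521e-01,  8.32384876e-01,
         1.21147637e+02],
       [ 4.97402122e-01, -6.67483953e-01,  5.54
[... 584 characters left out ...]
97526884],
       [  0.        ,   0.        ,   1.        ]]), 'extrinsics': array([[-1.49435097e-02, -9.99881064e-01,  3.81437404e-03,
         2.54459930e+01],
       [ 9.92466451e-01, -1.43685414e-02,  1.21671229e-01,
        -5.58011819e+02],
       [-1.21601951e-01,  5.60383346e-03,  9.92563128e-01,
        -1.10600504e+03],
       [ 0.00000000e+00,  0.00000000e+00,  0.00000000e+00,
         1.00000000e+00]])}
head [(0.62, [392.4, 250.9]), (0.29, [314.9, 258.4])]
tab_pad [(0.79, [403.4, 270.9])]
cover [(0.84, [395.4, 338.6]), (0.59, [397.2, 258.0])]
cover_tail [(0.83, [399.1, 268.1]), (0.73, [393.8, 328.8]), (0.73, [476.5, 298.7])]
guide_end [(0.83, [394.4, 246.1])]
-18.700000000000003
```

View pics/scene0.png

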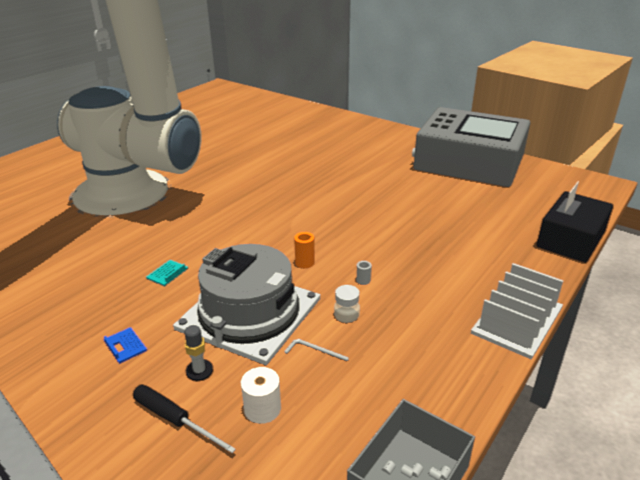

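View pics/top0.png

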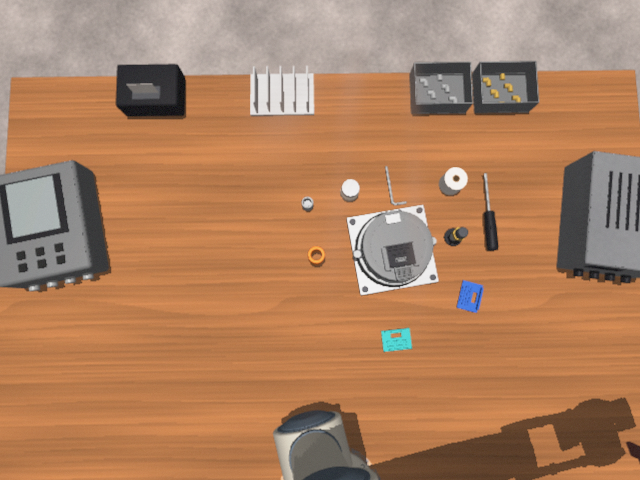

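The scene shows three things shaped like the cover. In the top image they are:
- black, in the head's guides, at about (399,256)
- teal, on the bench, at (397,340)
- blue, on the bench, at (470,296)

The black one is meant. Next I'll check it in a close crop and compute its pose.

```bash
cat > h.py <<'E'
import numpy as np,cv2
from bench import r
def ray(cam,px,ci=None):
    ci=ci or r.camera_info(cam);K=np.array(ci["mtx"]);E=np.array(ci["extrinsics"])
    x=(px[0]-K[0,2])/K[0,0];y=(px[1]-K[1,2])/K[1,1]
    if cam=="wrist":
        t=np.hypot(x,y);d=np.array([x/t*np.sin(t),y/t*np.sin(t),np.cos(t)]) if t>0 else np.array([0,0,1.])
    else: d=np.array([x,y,1.])
    d=d*[1,-1,-1];R=E[:3,:3]
    return -R.T@E[:3,3],R.T@d
def atz(cam,px,z,ci=None):
    o,d=ray(cam,px,ci);return o+d*(z-o[2])/d[2]
def proj(cam,P,ci=None):
    ci=ci or r.camera_info(cam);K=np.array(ci["mtx"]);E=np.array(ci["extrinsics"])
    c=E[:3,:3]@np.asarray(P,float)+E[:3,3];c=c*[1,-1,-1]
    if cam=="wrist":
        th=np.arctan2(np.hypot(c[0],c[1]),c[2]);n=np.hypot(c[0],c[1]);u=np.array([c[0]/n*th,c[1]/n*th])
    else:u=c[:2]/c[2]
    return u*[K[0,0],K[1,1]]+K[:2,2]
E
python3 - <<'E'
from h import *
im=cv2.imread("pics/top0.png")[190:310,330:450]
im2=cv2.imread("pics/scene0.png")[225:345,160:320]
cv2.imwrite("pics/c1.png",cv2.resize(im,None,fx=5,fy=5,interpolation=2))
cv2.imwrite("pics/c2.png",cv2.resize(im2,None,fx=5,fy=5,interpolation=2))
for c,L in(("top",[("head",(392.4,250.9),0),("pad",(403.4,270.9),105),("tail",(399.1,268.1),104),("gend",(394.4,246.1),95),("cover",(397.2,258),95)]),("scene",[("head",(249.2,315.4),0),("pad",(215.7,254.1),105),("tail",(221.2,255),104),("gend",(249,267.8),95),("cover",(233.2,264.7),95)])):
    for n,p,z in L: print(c,n,atz(c,p,z).round(1))
E
```

```text
top head [ 537.1 -153.7    0. ]
top pad [ 484.4 -159.2  105. ]
top tail [ 490.4 -150.6  104. ]
top gend [ 537.6 -143.8   95. ]
top cover [ 512.4 -148.8   95. ]
scene head [ 544.7 -153.     0. ]
scene pad [ 485.7 -157.3  105. ]
scene tail [ 493.8 -152.9  104. ]
scene gend [ 545.9 -144.    95. ]
scene cover [ 519.3 -152.6   95. ]
```

View pics/c1.png

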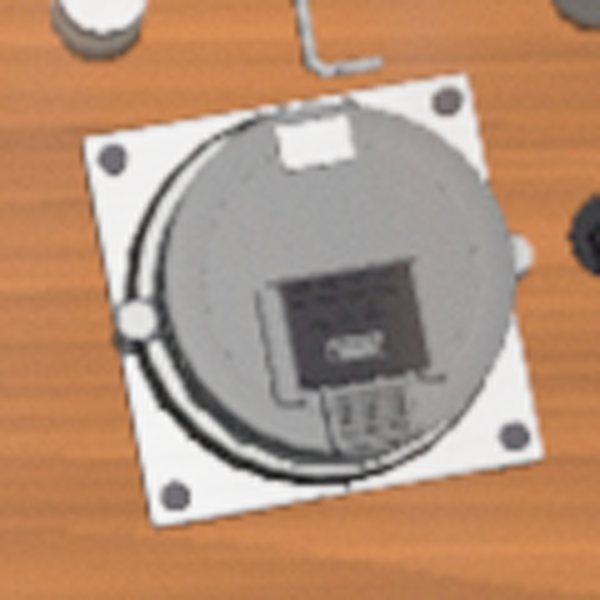

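View pics/c2.png

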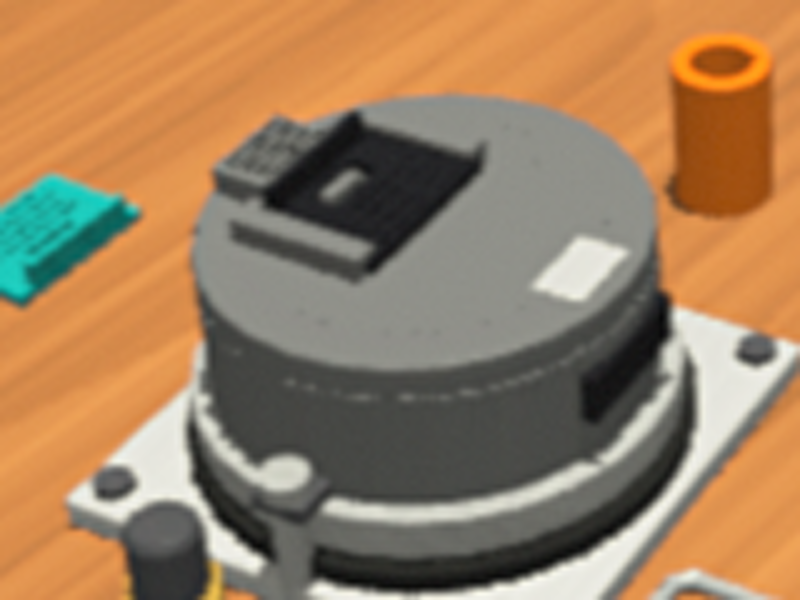

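Run:
```python
from h import *
c=[(330+x/5,190+y/5) for x,y in((85,137),(466,75),(543,458),(154,524))]
for z in (10,):
    P=[atz("top",p,z) for p in c]
    print([p.round(1) for p in P],np.mean(P,axis=0).round(1))
    a,b,cc,d=P
    f=lambda v:np.degrees(np.arctan2(v[1],v[0]))
    print("len",[np.linalg.norm(x).round(1) for x in(a-d,b-cc,a-b,d-cc)],"yaw",f(a-d),f(b-cc),f(a-b)-90,f(d-cc)-90)
# plate corners of cover black region in top crop at z~100
q=[(330+x/5,190+y/5) for x,y in((278,280),(412,260),(430,373),(300,388))]
Q=[atz("top",p,100) for p in q];print([p.round(1) for p in Q])
```

```text
[array([614.7, -50.6,  10. ]), array([ 641.1, -226.5,   10. ]), array([ 464.9, -254.3,   10. ]), array([437.8, -77.8,  10. ])] [ 539.6 -152.3   10. ]
len [np.float64(179.0), np.float64(178.4), np.float64(177.9), np.float64(178.6)] yaw 8.74058162574177 8.952923747576245 8.529970831272408 8.706869287053209
[array([ 537.6, -124.5,  100. ]), array([ 545.2, -181.2,  100. ]), array([ 497.5, -186.9,  100. ]), array([ 492. , -132.3,  100. ])]
```

Call:
{"name": "carry_out", "arguments": {"commands": [[0,-0.014,-0.019,0.001,0,0,0.4],[0,-0.042,-0.057,0.004,0,0,1.2],[0,-0.072,-0.097,0.007,0,0,2],[0,-0.102,-0.138,0.01,0,0,3],[0,-0.132,-0.178,0.013,0,0,4],[0,-0.162,-0.219,0.016,0,0,5],[0,-0.192,-0.259,0.019,0,0,6],[0,-0.222,-0.3,0.022,0,0,7],[0,-0.246,-0.332,0.024,0,0,7.5],[0,-0.264,-0.356,0.026,0,0,8]], "squeeze": 20}}

```text
time_s: 1.6
tcp_pos: [438.9, -216.9, 157.7]
eef_rot: [-0.0, 0.759, -0.651, 0.0]
wrist_force: [-0.1, -0.8, -0.7]
width: 10.9
```

Run:
```python
from h import *
ci=r.camera_info("wrist");s=r.get_state();im=r.capture("wrist");ci2=r.camera_info("wrist")
cv2.imwrite("pics/w1.png",im);print(s["tcp_pos"],s["width"],s["joint_velocities"].round(3))
print("drift",np.abs(ci["extrinsics"]-ci2["extrinsics"]).max())
for t,z in(("tab_pad",105),("cover",95),("cover_tail",104),("guide_end",95)):
    for d in r.pinpoint("wrist",t)[:2]: print(t,d["conf"],d["location"],atz("wrist",d["location"],z,ci).round(1))
y=np.radians(8.75);R=np.array([[np.cos(y),-np.sin(y)],[np.sin(y),np.cos(y)]])
def W(hx,hy,z): return np.r_[np.array([539.6,-152.3])+R@[hx,hy],z]
for n,a in dict(pad=(-59,0,105),tail=(-44,0,104),gend=(0,0,95)).items(): print(n,W(*a).round(1),proj("wrist",W(*a),ci).round(1))
for pts in ([(-71,-18,105),(-47,-18,105),(-47,18,105),(-71,18,105)],[(-44,-25,110),(-44,25,110)],[(2,-28,100),(2,28,100)]):
    q=np.array([proj("wrist",W(*p),ci) for p in pts]).round().astype(int);cv2.polylines(im,[q],True,(0,0,255),1)
cv2.imwrite("pics/w1o.png",im)
```

```text
[ 438.88561199 -216.91506036  157.69942914] 10.853955651144453 [ 0.591  0.119 -0.066 -0.015 -0.053  0.675]
drift 1.9582182891183493
tab_pad 0.63 [242.6, 174.5] [ 483.7 -156.5  105. ]
cover 0.97 [246.0, 118.4] [ 522.9 -151.8   95. ]
cover 0.83 [243.9, 297.9] [ 386.3 -165.    95. ]
cover_tail 0.78 [437.9, 251.3] [ 449.8 -305.   104. ]
cover_tail 0.73 [244.8, 282.5] [ 403.6 -166.   104. ]
guide_end 0.87 [246.2, 91.0] [ 542.5 -149.1   95. ]
pad [ 481.3 -161.3  105. ] [248.8 178.8]
tail [ 496.1 -159.   104. ] [248.5 157.2]
gend [ 539.6 -152.3   95. ] [250.   95.5]
```

View pics/w1o.png

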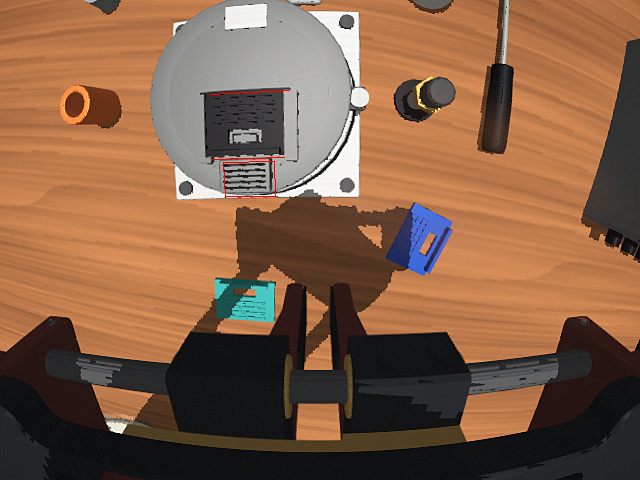

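Call:
{"name": "carry_out", "arguments": {"commands": [[0,-0.01,-0.006,0,0,0,0],[0,-0.02,-0.012,0,0,0,0],[0,-0.032,-0.018,0,0,0,0],[0,-0.04,-0.024,0,0,0,0],[0,-0.045,-0.027,0,0,0,0],[0,-0.047,-0.028,0,0,0,0],[0,-0.047,-0.028,0,0,0,0],[0,-0.047,-0.028,0,0,0,0],[0,-0.047,-0.028,0,0,0,0],[0,-0.047,-0.028,0,0,0,0]]}}

```text
time_s: 2.85
tcp_pos: [458.1, -169.0, 157.5]
eef_rot: [0.0, 0.759, -0.652, -0.0]
wrist_force: [0.6, -0.3, -0.2]
width: 0.7
```

```bash
cat > ov.py <<'E'
from h import *
import sys
tag=sys.argv[1];hx0,hy0=float(sys.argv[2]),float(sys.argv[3])
ci=r.camera_info("wrist");s=r.get_state();im=r.capture("wrist");ci2=r.camera_info("wrist")
cv2.imwrite(f"pics/{tag}.png",im);print(s["time_s"],s["tcp_pos"],s["eef_rot"].round(4),s["width"],s["wrist_force"].round(2))
print("drift",np.abs(ci["extrinsics"]-ci2["extrinsics"]).max())
for t,z in(("tab_pad",105),("cover",95),("cover_tail",104),("guide_end",95)):
    for d in r.pinpoint("wrist",t)[:2]: print(t,d["conf"],d["location"],atz("wrist",d["location"],z,ci).round(1))
y=np.radians(8.75);R=np.array([[np.cos(y),-np.sin(y)],[np.sin(y),np.cos(y)]])
def W(hx,hy,z): return np.r_[np.array([hx0,hy0])+R@[hx,hy],z]
for n,a in dict(pad=(-59,0,105),tail=(-44,0,104),gend=(0,0,95)).items(): print(n,W(*a).round(1),proj("wrist",W(*a),ci).round(1))
im=cv2.resize(im,None,fx=3,fy=3,interpolation=2)
for pts in ([(-71,-18,105),(-47,-18,105),(-47,18,105),(-71,18,105)],[(-44,-25,110),(-44,25,110)],[(2,-28,100),(2,28,100)]):
    q=(3*np.array([proj("wrist",W(*p),ci) for p in pts])).round().astype(int);cv2.polylines(im,[q],True,(0,0,255),1)
c=(3*proj("wrist",W(-50,0,105),ci)).astype(int);x0=max(0,min(c[0]-400,1920-800));y0=max(0,min(c[1]-300,840))
cv2.imwrite(f"pics/{tag}o.png",im[y0:y0+600,x0:x0+800])
E
python3 ov.py w2 539.6 -152.3
```

```text
2.85 [ 458.05981638 -168.99736475  157.50783984] [ 0.      0.7586 -0.6515 -0.    ] 0.6680473183579702 [ 0.58 -0.33 -0.23]
drift 0.013417524499629963
tab_pad 0.71 [309.3, 207.4] [ 486.6 -157.8  105. ]
cover 0.84 [454.1, 260.3] [ 461.2 -276.1   95. ]
cover 0.62 [309.2, 158.8] [ 519.3 -152.7   95. ]
cover_tail 0.93 [474.1, 272.5] [ 456.3 -291.8  104. ]
cover_tail 0.66 [288.6, 306.2] [ 408.8 -153.1  104. ]
guide_end 0.79 [305.0, 128.7] [ 540.1 -146.7   95. ]
pad [ 481.3 -161.3  105. ] [313.1 215.5]
tail [ 496.1 -159.   104. ] [313. 194.]
gend [ 539.6 -152.3   95. ] [312.9 130.5]
```

View pics/w2o.png

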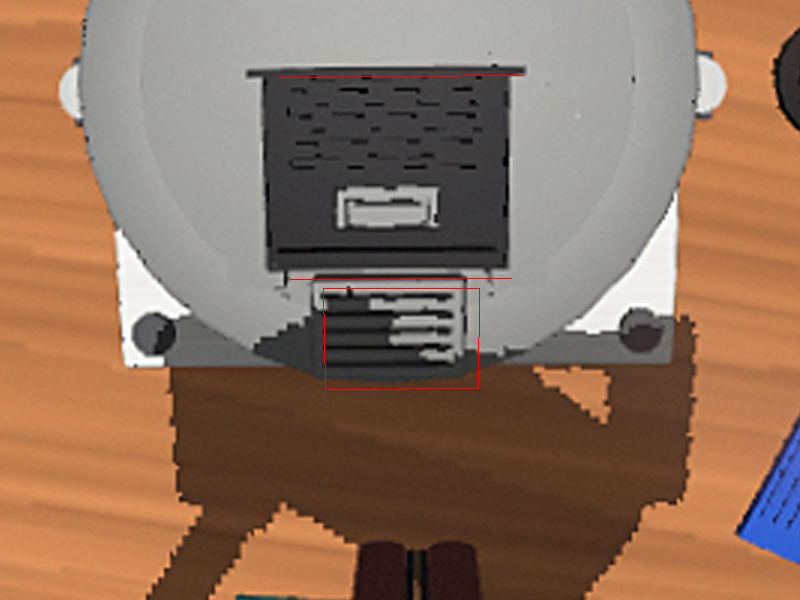

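The black cover sits in the guides with the pad just behind it. In this crop the pad centre is near (391,330) and the lip near (390,268). The overlay is off by about 2–3 mm, so I'm correcting the head to (541.2, -149.4).

Call:
{"name": "carry_out", "arguments": {"commands": [[0,-0.003,-0.01,0.005,0,0,0],[0,-0.006,-0.02,0.012,0,0,0],[0,-0.007,-0.025,0.022,0,0,0],[0,-0.007,-0.025,0.032,0,0,0],[0,-0.007,-0.025,0.04,0,0,0],[0,-0.007,-0.025,0.045,0,0,0],[0,-0.007,-0.025,0.048,0,0,0],[0,-0.007,-0.025,0.048,0,0,0],[0,-0.007,-0.025,0.048,0,0,0],[0,-0.007,-0.025,0.048,0,0,0]]}}

```text
time_s: 4.1
tcp_pos: [482.0, -158.2, 110.1]
eef_rot: [-0.0, 0.759, -0.651, 0.0]
wrist_force: [-0.9, -0.1, 0.3]
width: 0.4
```

```bash
python3 ov.py w3 541.2 -149.4
python3 - <<'E'
from h import *
im=r.capture("scene");cv2.imwrite("pics/s3.png",cv2.resize(im[180:330,140:340],None,fx=4,fy=4,interpolation=2))
E
```

```text
4.1 [ 482.01042794 -158.15942105  110.13758113] [-2.000e-04  7.588e-01 -6.514e-01  5.000e-04] 0.3593632467893292 [-0.9  -0.15  0.31]
drift 0.01257015753816404
tab_pad 0.85 [319.4, 267.8] [ 484.8 -157.9  105. ]
cover 0.94 [473.8, 301.1] [ 472.  -266.9   95. ]
cover 0.58 [317.6, 203.8] [ 520.7 -151.4   95. ]
cover_tail 0.85 [319.9, 248.4] [ 496.4 -156.4  104. ]
cover_tail 0.66 [493.8, 314.8] [ 467.2 -280.8  104. ]
guide_end 0.64 [314.6, 167.5] [ 541.7 -146.4   95. ]
pad [ 482.9 -158.4  105. ] [319.7 270.8]
tail [ 497.7 -156.1  104. ] [319.7 246.1]
gend [ 541.2 -149.4   95. ] [319.6 169.1]
```

View pics/w3o.png

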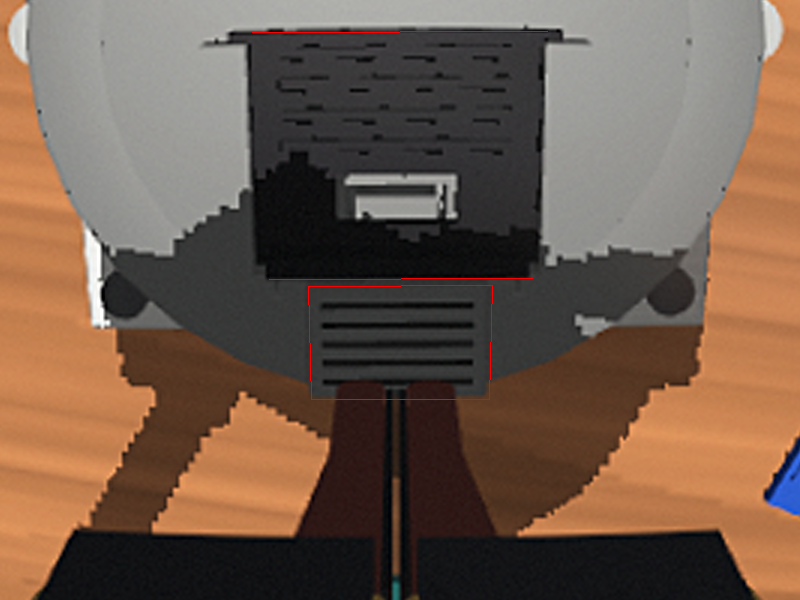

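View pics/s3.png

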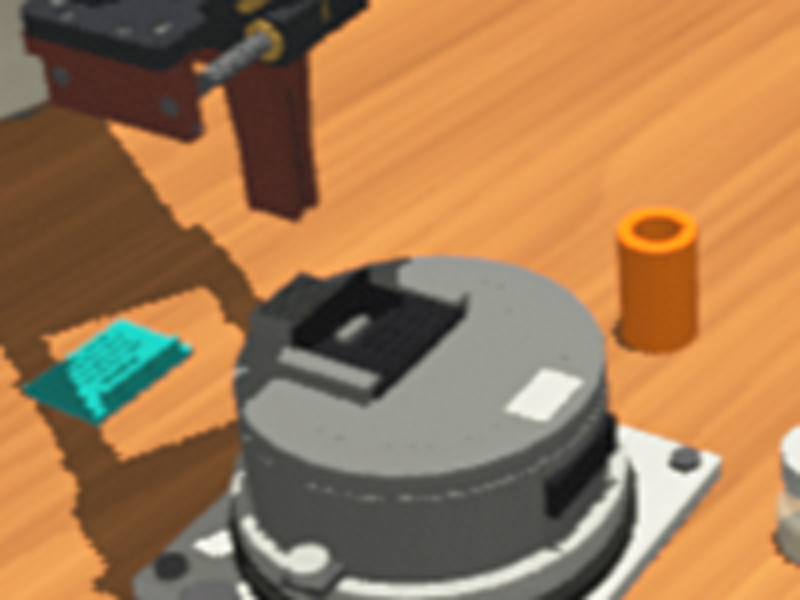

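Run:
```python
from h import *
im=r.capture("scene");s=r.get_state();p=s["tcp_pos"];print(p,s["time_s"])
print("scene",proj("scene",p),"top",proj("top",p),"wrist",proj("wrist",p))
for k in (20,40):print(proj("scene",p+[0,0,k]),proj("wrist",p+[0,0,k]))
im=im[180:330,140:340]
cv2.imwrite("pics/s4.png",cv2.resize(im,None,fx=4,fy=4,interpolation=2))
t=r.capture("top");q=proj("top",p).astype(int)
cv2.imwrite("pics/t4.png",cv2.resize(t[q[1]-60:q[1]+60,q[0]-60:q[0]+60],None,fx=5,fy=5,interpolation=2))
```

```text
[ 481.86204136 -157.98323641  109.61382678] 4.45
scene [213.40397946 251.19887043] top [403.22698462 271.99859138] wrist [319.12131061 275.25875845]
[212.01761989 241.00807441] [319.21748596 288.95690662]
[210.59740246 230.56839733] [319.33202533 305.45605156]
```

View pics/s4.png

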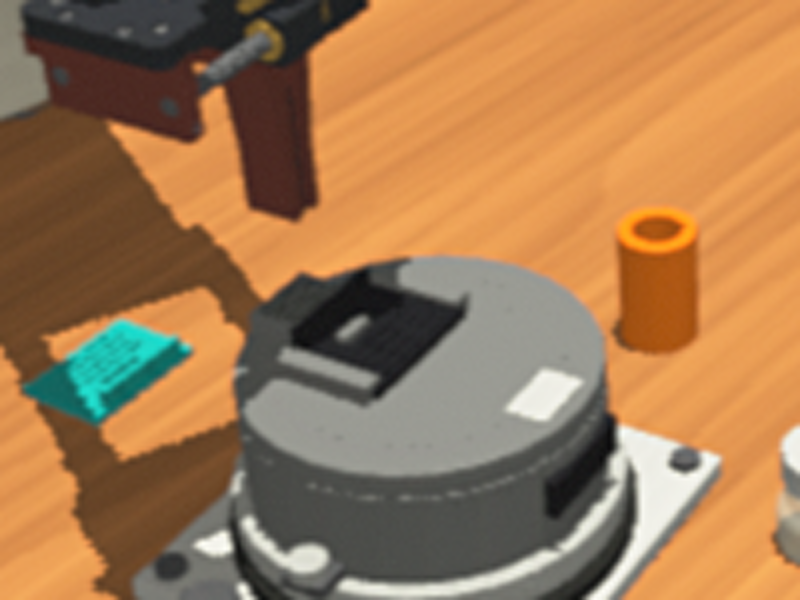

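View pics/t4.png

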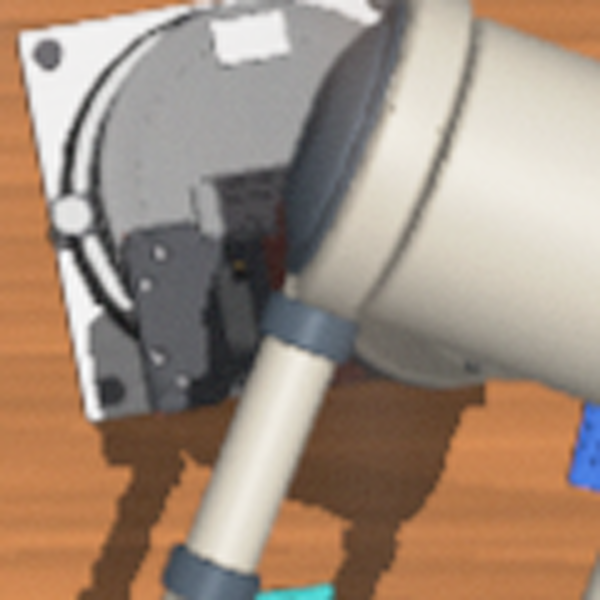

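The rendered fingertip looks about 38 mm above the reported TCP: it's at (211,231) in the scene picture, where (213,251) was expected. I'll descend under force guard instead of trusting either value.

Call:
{"name": "carry_out", "arguments": {"commands": [[0,0,0,0.001,0,0,0],[0,0,0,0.002,0,0,0],[0,0,0,0.003,0,0,0],[0,0,0,0.004,0,0,0],[0,0,0,0.005,0,0,0],[0,0,0,0.006,0,0,0],[0,0,0,0.007,0,0,0],[0,0,0,0.008,0,0,0],[0,0,0,0.009,0,0,0],[0,0,0,0.009,0,0,0]]}}

```text
time_s: 5.5
tcp_pos: [481.7, -157.9, 100.3]
eef_rot: [0.0, 0.759, -0.651, -0.0]
wrist_force: [1.3, -0.1, 0.4]
width: 0.5
```

Run:
```python
from h import *
im=r.capture("scene");s=r.get_state();p=s["tcp_pos"];print(p,s["wrist_force"],s["time_s"])
print("scene",proj("scene",p))
cv2.imwrite("pics/s5.png",cv2.resize(im[180:330,140:340],None,fx=4,fy=4,interpolation=2))
ci=r.camera_info("wrist");w=r.capture("wrist");cv2.imwrite("pics/w5.png",cv2.resize(w[150:350,220:420],None,fx=3,fy=3))
print(proj("wrist",p,ci))
```

```text
[ 481.77863647 -157.97931641  100.47489304] [-0.13762693  0.62543402 -1.14391604] 5.55
scene [213.99208278 255.7570408 ]
[319.1702271  275.29074973]
```

View pics/s5.png

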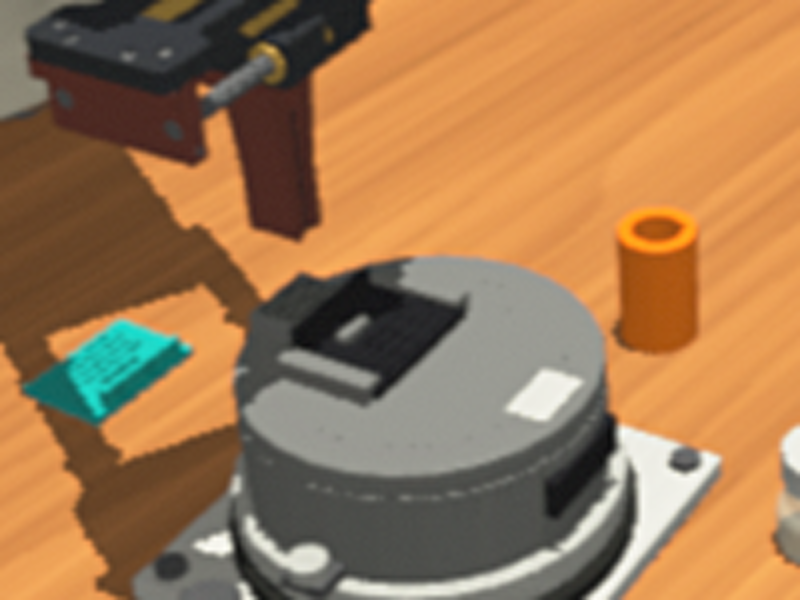

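View pics/w5.png

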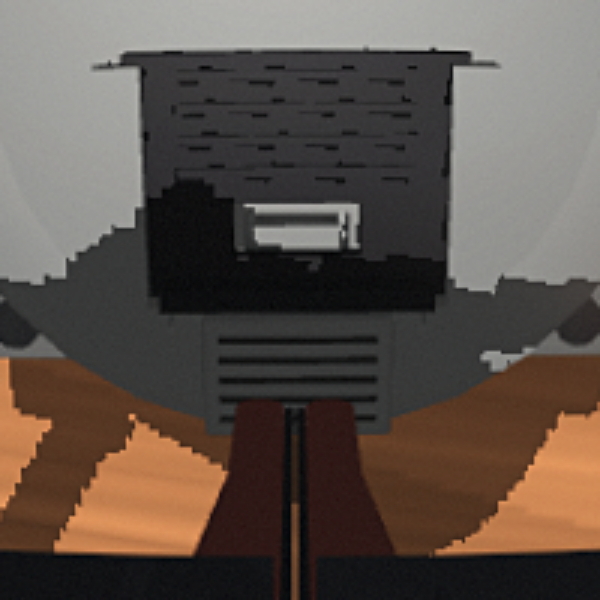

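Call:
{"name": "carry_out", "arguments": {"commands": [[0,0,0,0.004,0,0,0],[0,0,0,0.009,0,0,0],[0,0,0,0.014,0,0,0],[0,0,0,0.018,0,0,0],[0,0,0,0.021,0,0,0],[0,0,0,0.023,0,0,0],[0,0,0,0.025,0,0,0],[0,0,0,0.026,0,0,0],[0,0,0,0.026,0,0,0],[0,0,0,0.026,0,0,0]]}}

```text
time_s: 6.6
tcp_pos: [481.9, -158.0, 74.7]
eef_rot: [-0.0, 0.759, -0.651, 0.0]
wrist_force: [0.0, -0.7, 0.8]
width: 0.3
```

```bash
cat > lk.py <<'E'
from h import *
import sys
t=sys.argv[1]
im=r.capture("scene");s=r.get_state();p=s["tcp_pos"];print(p,s["wrist_force"],s["time_s"],s["width"])
a=cv2.resize(im[210:310,160:320],None,fx=5,fy=5,interpolation=2)[:,:400+400]
cv2.imwrite(f"pics/s{t}.png",a)
ci=r.camera_info("wrist");w=r.capture("wrist");cv2.imwrite(f"pics/w{t}.png",cv2.resize(w[150:350,220:420],None,fx=3,fy=3))
E
python3 lk.py 6
```

```text
[ 481.91313056 -158.04095719   74.73249251] [ 0.68488294  0.39828518 -1.08149763] 6.65 0.6772616842094596
```

View pics/s6.png

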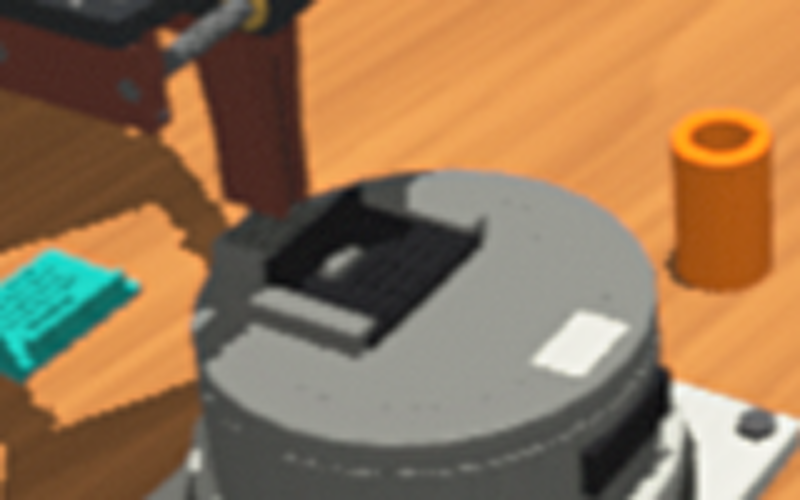

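View pics/w6.png

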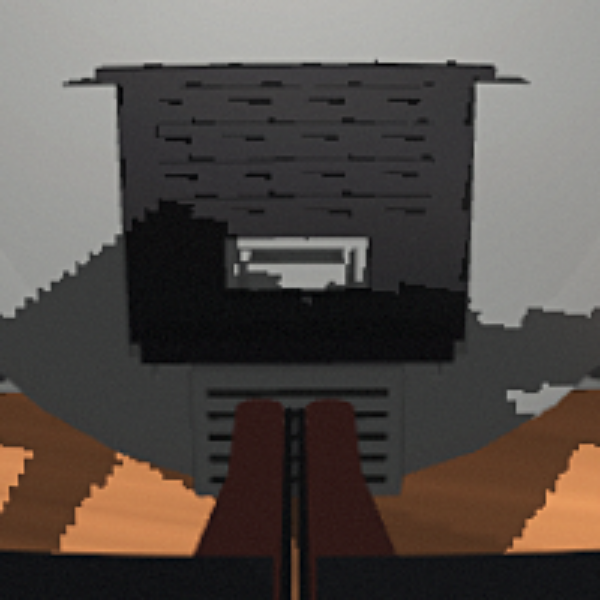

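Call:
{"name": "carry_out", "arguments": {"commands": [[0,0,0,0.001,0,0,0],[0,0,0,0.002,0,0,0],[0,0,0,0.003,0,0,0],[0,0,0,0.004,0,0,0],[0,0,0,0.005,0,0,0],[0,0,0,0.006,0,0,0],[0,0,0,0.007,0,0,0],[0,0,0,0.007,0,0,0],[0,0,0,0.007,0,0,0],[0,0,0,0.007,0,0,0]]}}

```text
time_s: 7.7
tcp_pos: [481.8, -158.0, 67.6]
eef_rot: [-0.0, 0.759, -0.651, 0.0]
wrist_force: [0.7, -0.3, -1.2]
width: 0.4
```

Call:
{"name": "carry_out", "arguments": {"commands": [[0,0,0,0.001,0,0,0],[0,0,0,0.0015,0,0,0],[0,0,0,0.002,0,0,0],[0,0,0,0.0025,0,0,0],[0,0,0,0.003,0,0,0],[0,0,0,0.0035,0,0,0],[0,0,0,0.004,0,0,0],[0,0,0,0.004,0,0,0],[0,0,0,0.004,0,0,0],[0,0,0,0.004,0,0,0]]}}

```text
time_s: 8.7
tcp_pos: [481.9, -158.0, 63.6]
eef_rot: [-0.0, 0.759, -0.651, 0.0]
wrist_force: [-2.1, -1.0, 5.1]
width: 0.3
```

```bash
python3 lk.py 7
```

```text
[ 481.84959521 -158.03641474   63.62463323] [-0.75755869  0.05210601  4.55629707] 8.75 0.5517477052457802
```

View pics/s7.png

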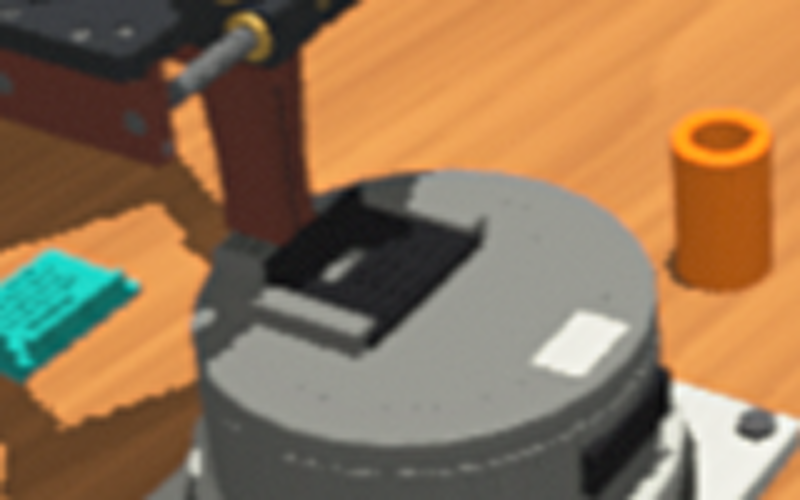

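View pics/w7.png

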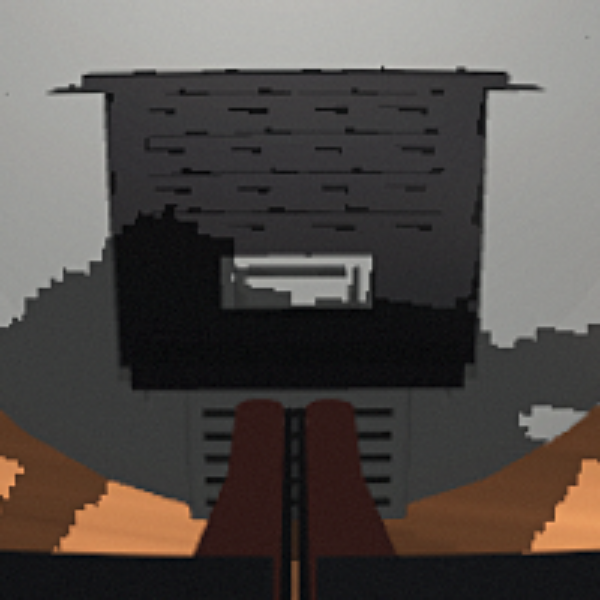

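Call:
{"name": "carry_out", "arguments": {"commands": [[0,0,0,0.001,0,0,0],[0,0,0,0.002,0,0,0],[0,0,0,0.003,0,0,0],[0,0,0,0.004,0,0,0],[0,0,0,0.004,0,0,0],[0,0,0,0.004,0,0,0],[0,-0.001,0.004,0,0,0,0],[0,0,-0.001,0.004,0,0,0],[0,0,-0.002,0.004,0,0,0],[0,0,-0.002,0.004,0,0,0]]}}

```text
time_s: 9.8
tcp_pos: [483.3, -158.1, 59.6]
eef_rot: [0.001, 0.759, -0.651, -0.0]
wrist_force: [-3.7, -1.4, 7.2]
width: 0.6
```

Row 7 of that call had a slip: for 0.1 s it commanded a small lift and 4 mm backward. The force of 7.2 N at z 59.6 shows the tab is in again. I'll check that the cover hasn't moved before pushing.

```bash
python3 lk.py 8
```

```text
[ 483.28117315 -158.1326922    59.6767345 ] [-3.41180795 -0.83286225  6.76737183] 9.85 0.2581542252859598
```

View pics/w8.png

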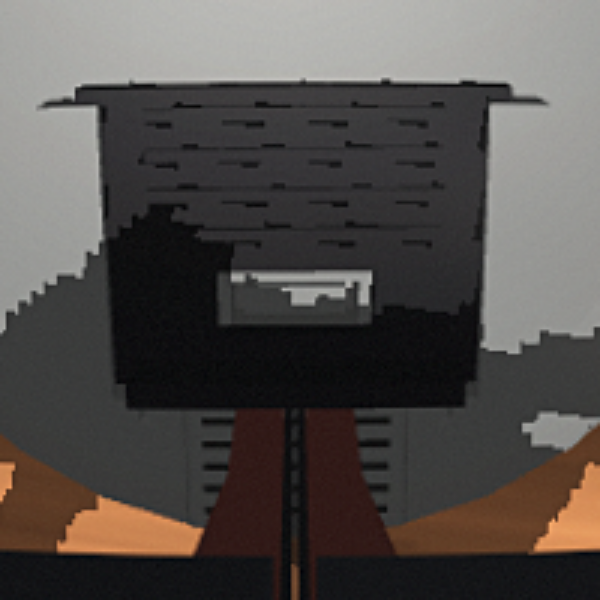

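The cover is still seated, with its lip at row ~405. The nose has sunk in the window at about (295,297), and the finger is just behind the lip. Now I'll push with the tab held in.

Call:
{"name": "carry_out", "arguments": {"commands": [[0,0,-0.0015,0.0003,0,0,0],[0,0,-0.003,0.0003,0,0,0],[0,0,-0.0045,0.0003,0,0,0],[0,0,-0.006,0.0003,0,0,0],[0,0,-0.0075,0.0003,0,0,0],[0,0,-0.009,0.0003,0,0,0],[0,0,-0.0105,0.0003,0,0,0],[0,0,-0.012,0.0003,0,0,0],[0,0,-0.0135,0.0003,0,0,0],[0,0,-0.0145,0.0003,0,0,0]]}}

```text
time_s: 10.9
tcp_pos: [497.3, -156.0, 59.4]
eef_rot: [0.001, 0.759, -0.652, -0.0]
wrist_force: [-5.3, -0.3, 7.2]
width: 0.6
```

```bash
python3 lk.py 9
```

```text
[ 497.38447644 -155.97405822   59.36417822] [-3.11513477 -1.34092915  6.40250449] 10.95 0.3943788040159061
```

View pics/w9.png

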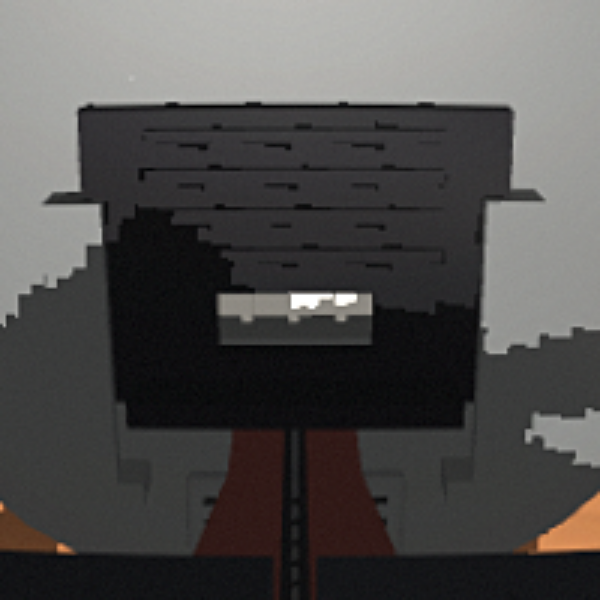

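View pics/s9.png

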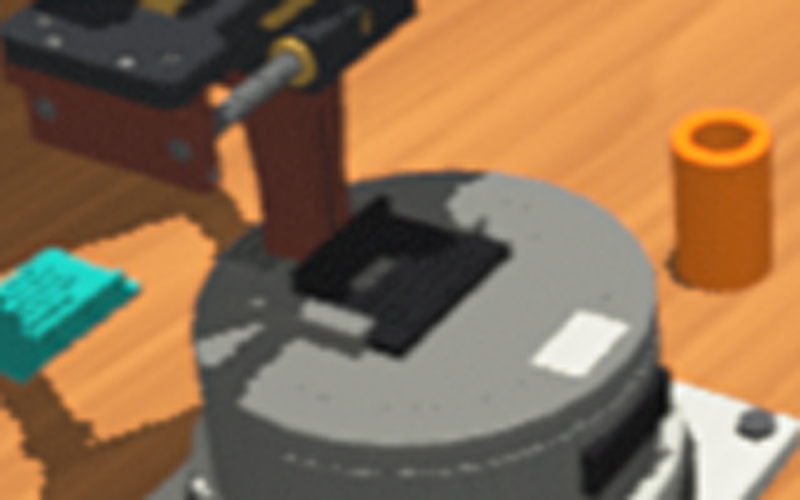

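The cover has moved about 12 mm, so it's past the catch. I'll raise the tip slightly to clear the nose and carry on.

Call:
{"name": "carry_out", "arguments": {"commands": [[0,0,-0.003,-0.001,0,0,0],[0,0,-0.006,-0.002,0,0,0],[0,0,-0.009,-0.003,0,0,0],[0,0,-0.012,-0.004,0,0,0],[0,0,-0.0155,-0.004,0,0,0],[0,0,-0.019,-0.004,0,0,0],[0,0,-0.0225,-0.004,0,0,0],[0,0,-0.026,-0.004,0,0,0],[0,0,-0.029,-0.004,0,0,0],[0,0,-0.031,-0.004,0,0,0]]}}

```text
time_s: 12.0
tcp_pos: [529.0, -150.7, 63.2]
eef_rot: [0.0, 0.759, -0.651, -0.0]
wrist_force: [-0.5, -0.6, -0.4]
width: 0.3
```

```bash
python3 lk.py 10
```

```text
[ 529.19877542 -150.6635746    63.17809138] [0.04275597 0.31449834 0.36785188] 12.05 0.15881690933526924
```

View pics/w10.png

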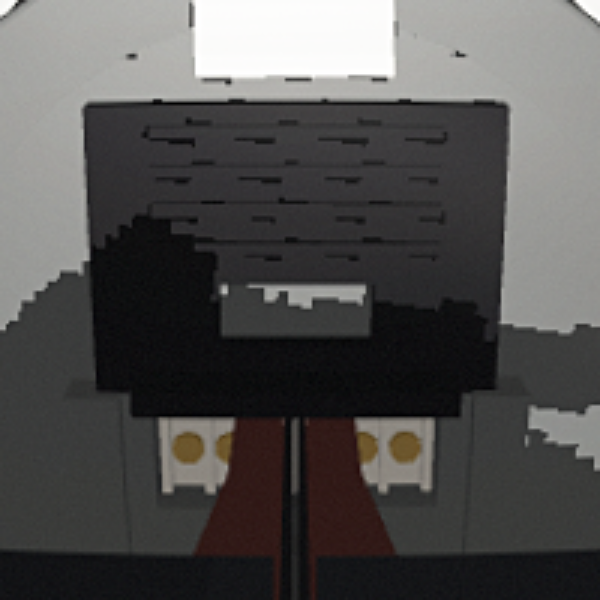

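View pics/s10.png

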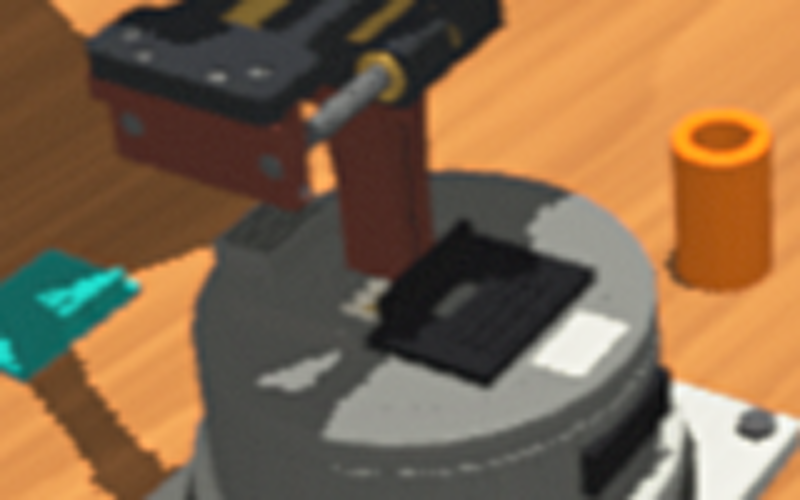

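Call:
{"name": "carry_out", "arguments": {"commands": [[0,0,-0.0015,0,0,0,0],[0,0,-0.003,0,0,0,0],[0,0,-0.0045,0,0,0,0],[0,0,-0.006,0,0,0,0],[0,0,-0.0075,0,0,0,0],[0,0,-0.009,0,0,0,0],[0,0,-0.01,0,0,0,0],[0,0,-0.01,0,0,0,0],[0,0,-0.008,0,0,0,0],[0,0,-0.006,-0.001,0,0,0]]}}

```text
time_s: 13.1
tcp_pos: [534.5, -149.8, 64.1]
eef_rot: [0.0, 0.759, -0.651, -0.0]
wrist_force: [-0.1, 0.4, 0.7]
width: 0.8
```

Call:
{"name": "carry_out", "arguments": {"commands": [[0,0,0.001,-0.005,0,0,0],[0,0,0.001,-0.015,0,0,0],[0,0,0.001,-0.03,0,0,0],[0,0,0.005,-0.045,0,0,0],[0,0,0.02,-0.06,0,0,0],[0,0,0.04,-0.075,0,0,0],[0,0,0.06,-0.085,0,0,0],[0,0,0.075,-0.09,0,0,0],[0,0,0.08,-0.09,0,0,0],[0,0,0.08,-0.09,0,0,0]]}}

```text
time_s: 14.1
tcp_pos: [455.7, -162.3, 155.4]
eef_rot: [-0.0, 0.759, -0.652, 0.001]
wrist_force: [0.6, -0.4, -0.3]
width: 0.4
```

```bash
python3 ov.py w11 541.2 -149.4; python3 lk.py 11
```

```text
14.1 [ 455.65662242 -162.26067183  155.44466693] [-3.000e-04  7.586e-01 -6.515e-01  1.000e-03] 0.4212363555741754 [ 0.57 -0.36 -0.26]
drift 0.18182029982625636
tab_pad 0.83 [318.3, 208.6] [ 484.8 -157.4  105. ]
cover 0.72 [318.9, 80.1] [ 573.3 -144.4   95. ]
cover 0.59 [292.2, 319.6] [ 391.7 -150.6   95. ]
cover_tail 0.79 [317.9, 111.5] [ 550.5 -147.2  104. ]
cover_tail 0.79 [293.2, 304.7] [ 409.4 -149.8  104. ]
guide_end 0.78 [318.1, 124.6] [ 541.9 -148.6   95. ]
pad [ 482.9 -158.4  105. ] [319.3 211.4]
tail [ 497.7 -156.1  104. ] [319.2 189.7]
gend [ 541.2 -149.4   95. ] [319.1 125.8]
[ 455.81826787 -161.78688027  153.67984288] [-0.25759589 -0.27995334 -0.30926272] 14.4 0.3884361094497117
```

View pics/w11o.png

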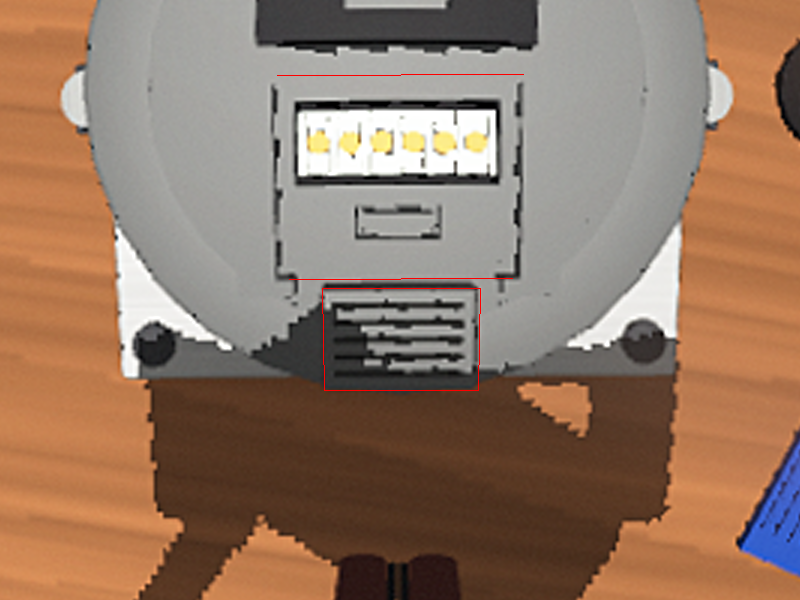

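View pics/s11.png

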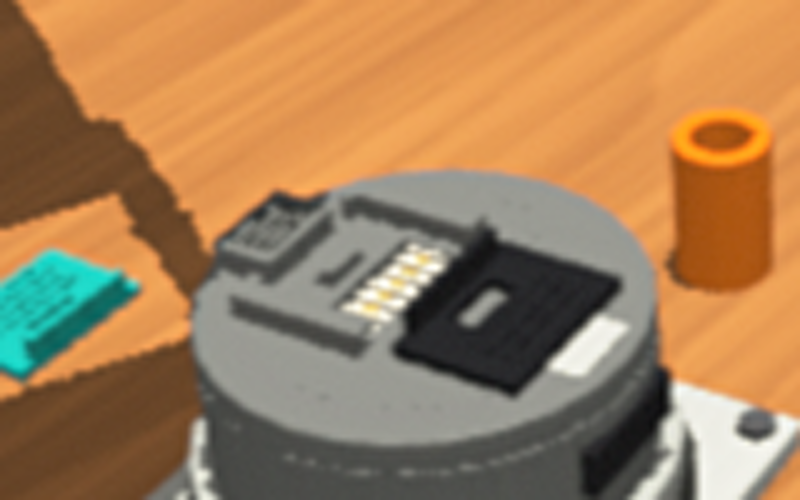

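The terminals are exposed and the cover lies flat. Its tail is about 8.6 mm past guide_end and the robot is touching nothing, so I'm handing in.

```bash
python3 -c "
from bench import r
print(r.finish_job())"
```

```text
the job is handed in; nothing more can be done
None
```

The terminal compartment is open. I pressed the snap tab fully in with the closed fingertips and held it there while the black cover started to move. I then pushed the cover by its lip until it was out of its guides, and backed off.

**Last checks:**
- **Cover:** it lies flat on the back of the head. Its tail measures about 8.6 mm past guide_end in the wrist picture.
- **Terminals and tab:** all six terminals are visible and the tab has sprung back out.
- **Robot:** it stands clear, with no force on the wrist. The clock stood at 14.4 s at the last check, against the 32 s limit.
- **Other things on the bench:** none were approached, and those in view look unmoved. I did not take a last full-bench picture.

**What disagreed or went wrong:**
- **Fingertip height:** the tips sat about 38 mm above the reported TCP. The pictures showed it and the contact force confirmed it, so I went down by force.
- **Head position:** the top camera's first estimate was about 3 mm off. I corrected it with the wrist camera.
- **Mistyped row:** one row while pressing briefly eased the finger up and back. The tab was pressed in again, and I checked that the cover was still seated before pushing.

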